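Pack the parts case and shut it

TASK

Pack the orange filter canister from the sloping rack and the aluminium valve block from the bench into the open blue case in a row with the brass spool, all standing upright on the case floor; set the parts down rather than dropping them. When both are in, push the lid over past upright so that it falls fully shut over them. Leave the other things on the bench where they are.

Things in the scene. Friction and masses are not known exactly. Their poses are not given: they have to be found in the camera images.
- case: blue open case, fixed. Inside 62 mm (local x) by 160 mm (local y), walls and floor 5 mm thick, rim 40 mm above the bench. Origin: centre of its underside. Lid hinged along its local +x long side. The three parts (46 + 56 + 44 mm) stand in one row along local y, in any order. The spool stands near the local +y end, nearest the robot
- lid_hinge (a point): middle of the hinge line, on the outer top edge of the case's local +x wall, 36 mm from the case centre and 40 mm above the bench; same axes as the case
- lid_edge (a point): middle of the lid's free top edge: in the closed lid 79 mm from the hinge toward the case's local -x and 40 mm above it. Axes turn with the lid
- lid (a joint): lid angle about the hinge (local y): 0 shut, 2.2 rad open against its stop, as at the start. Blue cover 79 x 184 mm, 40 mm deep, 4 mm thick, 0.35 kg; open, it leans back, hollow side toward the case; its flat outer face, 40 mm off the hinge, looks away from the case. Hinge nearly free: pushed on the outer face (under 5 N) to below about 0.9 rad it falls shut by itself
- rack: dark steel pick rack, fixed, 240 mm wide, open toward its local -x (the robot). It holds the canister on a sloping seat; 18 mm uprights stand at local x 78, y +-110 mm. A shelf with small cartons hangs above: underside 212 mm above the bench, front edge at local x = -10 mm, so a gripper coming straight down on the canister hits it: come along the leaning axis. Origin on the bench below the seat
- rack_seat (a point): where the centre of the canister's underside sits: local x = 0, y = 0 of the rack, 51 mm above the bench; axes as the rack's. The seat has a 20 mm lip in front and 12 mm guides at the sides, 34 mm from the middle
- canister: orange filter canister with a white band, plain cylinder 56 mm in diameter, 62 mm tall, about 0.3 kg. Origin: centre of its underside; z along its axis to the top. It starts leaning 35 degrees (0.61 rad), its top toward the rack's local -x
- block: aluminium valve block with a dark port on top and brass plugs at its sides, 44 mm (local x) by 54 mm (local y) by 58 mm tall, the lowest 5 mm set in by 3 mm all round, about 0.32 kg. Origin: centre of its underside. It starts upright on the bench; in the case its 54 mm side goes across the case
- spool: brass spool, flanges 46 mm in diameter, 56 mm tall, already standing in the case. Origin: centre of its underside
- cup: bystander: steel cup, 68 mm across, 75 mm tall; origin at its underside
- carton: bystander: small cardboard carton 60 by 46 by 50 mm; origin at its underside
- bearing: bystander: flat steel ring, 64 mm across, 18 mm thick; origin at its underside
- driver: bystander: screwdriver lying on the bench left of the robot
- spanner: bystander: spanner lying on the bench right of the robot
- spray: bystander: red can, 56 mm across, 150 mm tall; origin at its underside

How it is judged (in metres and radians):
On the way:
1. canister and block stand upright and released on the floor of the open case (x of canister in the frame of case between -0.012 and 0.012 m and y of canister in the frame of case between -0.062 and 0.062 m and z of each of canister, block in the frame of case below 0.009 m and angle between each of canister, block's own z axis and vertical below 0.1 rad and x of block in the frame of case between -0.012 and 0.012 m and y of block in the frame of case between -0.062 and 0.062 m and contact force between the fingers and canister below 0.2 N and contact force between the fingers and block below 0.2 N and value of joint lid above 1 rad), for 0.2 s.
At the end, for the whole second after the job is handed in: Canister, block and spool stand in the case in any order (origins within 12 mm of its long middle line, 62 mm of its centre along the row, and less than 9 mm above its underside, the floor being at 5 mm), upright within 0.1 rad and at rest, and the lid is shut (below 0.05 rad) (x of canister in the frame of case between -0.012 and 0.012 m and y of canister in the frame of case between -0.062 and 0.062 m and z of each of canister, block, spool in the frame of case below 0.009 m and angle between each of canister, block, spool's own z axis and vertical below 0.1 rad and x of block in the frame of case between -0.012 and 0.012 m and y of block in the frame of case between -0.062 and 0.062 m and x of spool in the frame of case between -0.012 and 0.012 m and y of spool in the frame of case between -0.062 and 0.062 m and linear speed of each of canister, block, spool below 0.02 m/s and value of joint lid below 0.05 rad and velocity of joint lid below 0.05 rad/s); the robot touches nothing.
It fails at once if a bystander is moved by more than 30 mm (distance of any of cup, carton, bearing, driver, spanner, spray from where it was at the start of the episode above 0.03 m).
It fails at once if the spool is tipped over (by more than 0.5 rad) (angle between spool's own z axis and vertical above 0.5 rad).
It fails at once if the canister is dropped: it falls freely by more than about 20 mm (linear speed of canister above 0.6 m/s and contact force between the fingers and canister below 0.02 N).
It fails at once if the block is dropped: it falls freely by more than about 20 mm (linear speed of block above 0.6 m/s and contact force between the fingers and block below 0.02 N).
It also fails if it takes over 72 s, if anything falls off the work surface, if the arm or the gripper's body presses on something with over 40 N, if the wrist force passes 120 N, or if a joint passes its speed limit or range.

ROBOT

A 6-joint arm with a two-finger parallel gripper is mounted at the origin on the work surface. World frame = base frame: x ahead of the robot, y to its left, z up, the work surface at z = 0. Lengths are in mm, angles in rad, forces in N, time in s.
With the tool pointing down it reaches from about 350 to 975 mm from the base axis. Payload 7.1 kg.
Tool frame: the origin (TCP) lies between the finger pads; the fingertips stand 19 mm ahead of it and the grasp point (between the pads) is the TCP; z points along the fingers, y is the line along which they close (so a half turn about z gives the same grasp; the last joint's range is limited). The gripper opens to 88 mm and grips with 3 to 60 N. Pads are 20 mm wide; open, the fingers measure 115 mm over their backs; the gripper's body (75 mm by 178 mm) begins 61 mm behind the grasp point.
Start: joints at [-1.175, 0.423, 1.63, -0, 1.089, -0.019], TCP at [251.895, -571.974, 241.675] pointing down, gripper open.
Joint ranges: [-3, 3], [-0.9, 2.11], [0.09, 2.58], [-1.31, 4.45], [0.11, 2.69], [-2.54, 2.54]. Speed limits (rad/s): [2.39, 2.39, 3.01, 3.14, 3.14, 3.14].

INTERFACE

Orientations are given as a rotation vector (axis times angle).
In Python, from workcell import ctrl gives the robot as it stands.
- The arm moves only by the tool arm_command, never from a script. Its argument "series" is a list of rows, each an object with "linear": the shift along the tool's x, y, z in m, a list of three; "turn": the turn about the tool's z in rad. A call has 1 to 10 rows; each row shifts and turns the commanded pose from where the row before left it, along the tool's axes as they then stand; what a row does not reach is not made up. A row lasts 1/10 s, in which the tool goes at most 50 mm and 8.59 degrees, less where a joint would pass 70% of its speed; a pose out of reach is approached as far as the arm can. A call with a gripper value outside its range is refused whole. "jaw" is the opening, from -1 (shut) to 1 (fully open), set as the call begins (left out, the last holds). The fingers move at their own pace and stop on an object; the grip force is fixed at half the most. Time passes only in rows, so rows that do not move let the fingers close. It gives the time, the measured TCP pose, the force, the opening and the grip force at its end, in the units of the state.
- ctrl.get_obs(): the state, without advancing time (a new reading comes with each control period).
- ctrl.get_image(name): name is "scene" or "top" or "wrist"; returns a dict with "frame" (384x512x3 uint8, blue, green, red), "fx", "fy", "cx", "cy" (pixels), "rvec" (rotation vector, rad) and "tvec" (3), from world to camera coordinates, as OpenCV has them. Camera axes: x right, y down, z forward; pixel columns grow to the right and rows downward; lengths in mm; the calibration is good to about 2 mm. A picture is of the moment at which its call begins. There is no depth.
- ctrl.close_job(): hands the job in; it is judged then, once.
The state is a dict: "t": time; "qpos": joint angles; "qvel": joint speeds; "joint_torque": joint torques, N m; "ee_pos": TCP position; "orientation": TCP orientation; "ft_force": force on the tool from outside, world axes, zero at the start; "moment": the same for the moment, N m; "width": finger opening in mm; "grasp_force": force on a finger pad.
Only numpy, scipy, OpenCV 4.12 (cv2) and the standard library are available. Lean on these libraries where they do the work, as an engineer would, in place of code of your own. Each camera call takes 0.05 s, during which the arm holds its last target. There are 200 camera calls.

## Working session

There is one attempt and no reset: what is moved stays moved. The work goes in short steps, Python scripts to look and compute and a tool call to move; the robot and the scene stay as the last step left them, time stands still between calls to the robot, and variables do not carry over. Pictures are saved under pics/ and viewed, at most 10 in all, crops included, and the job is handed in when it is done.

Besides the shell and the picture viewer there is one more tool, called by a JSON object that holds its "fn" and its "kwargs". arm_command: Moves the arm, as the interface text tells. Its arguments: {"type":"object","properties":{"series":{"type":"array"},"jaw":{"type":"number"}},"required":["series"]}

```bash
ls; mkdir -p pics
cat > h.py <<'E'
import numpy as np, cv2
from scipy.spatial.transform import Rotation as R
from workcell import ctrl
def snap(n,f,crop=None,k=1):
    im=ctrl.get_image(n); a=im["frame"]
    np.savez(f"pics/{f}.npz",**{k_:np.array(im[k_]) for k_ in im})
    if crop: a=a[crop[1]:crop[3],crop[0]:crop[2]]
    cv2.imwrite(f"pics/{f}.png",cv2.resize(a,None,fx=k,fy=k,interpolation=cv2.INTER_CUBIC))
def cam(f):
    d=np.load(f"pics/{f}.npz"); Rm=R.from_rotvec(d["rvec"].ravel()).as_matrix()
    return d,Rm,d["tvec"].ravel()
def at_z(f,u,v,z):
    d,Rm,t=cam(f); c=-Rm.T@t; r=Rm.T@np.array([(u-d["cx"])/d["fx"],(v-d["cy"])/d["fy"],1])
    return c+r*(z-c[2])/r[2]
def proj(f,p):
    d,Rm,t=cam(f); q=Rm@np.asarray(p,float)+t
    return float(d["fx"]*q[0]/q[2]+d["cx"]),float(d["fy"]*q[1]/q[2]+d["cy"])
E
python3 - <<'E'
from h import *
snap("top","top0",None,1.5); snap("scene","sc0",None,1.5)
for f in("top0","sc0"):
    d,Rm,t=cam(f); print(f,-Rm.T@t,Rm[2],float(d["fx"]))
o=ctrl.get_obs(); print(o["t"],o["ee_pos"],o["orientation"],o["width"])
E
```

```text
pics
top0 [331.48162047  31.58721515 978.11201859] [ 0.19133618  0.0040796  -0.98151608] 368.78424460308986
sc0 [1221.35230712 -640.09112452 1007.19009168] [-0.52319932  0.5068611  -0.68509437] 436.0740233126041
0.1 [ 251.72861872 -571.55794299  240.99795527] [-3.07296871e+00 -6.46614076e-01  3.74693874e-04] 87.51034718998814
```

View pics/top0.png

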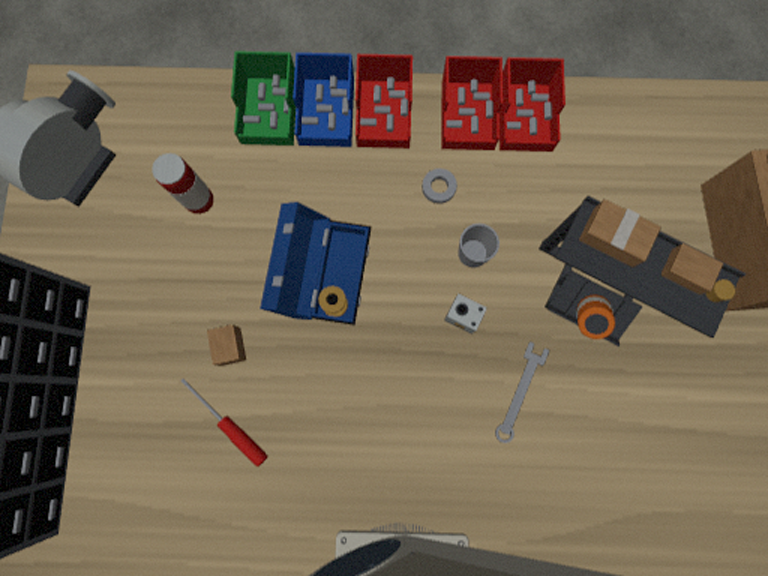

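View pics/sc0.png

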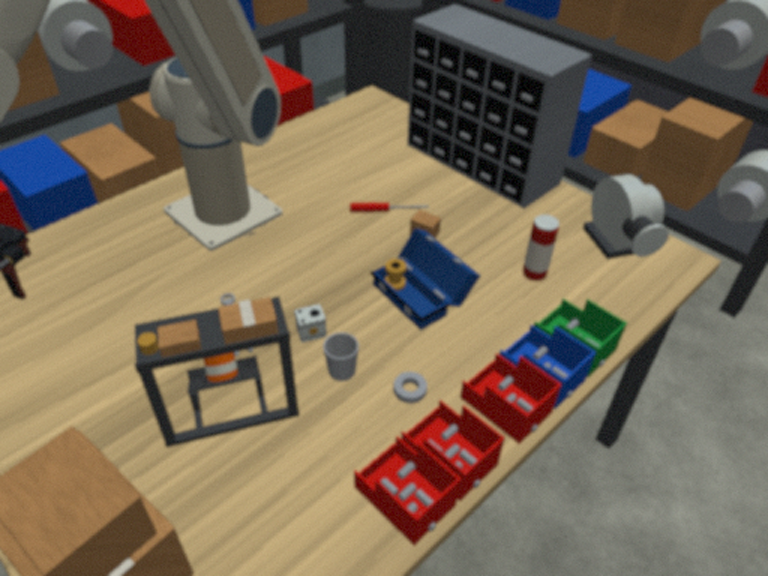

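Run:
```python
from h import *
a=np.load("pics/top0.npz")["frame"]
c=a[125:225,165:355]; d=a[120:240,285:505]
cv2.imwrite("pics/c1.png",cv2.resize(c,None,fx=4,fy=4,interpolation=cv2.INTER_CUBIC))
cv2.imwrite("pics/c2.png",cv2.resize(d,None,fx=3.6,fy=3.6,interpolation=cv2.INTER_CUBIC))
```

```text
(no output)
```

View pics/c1.png

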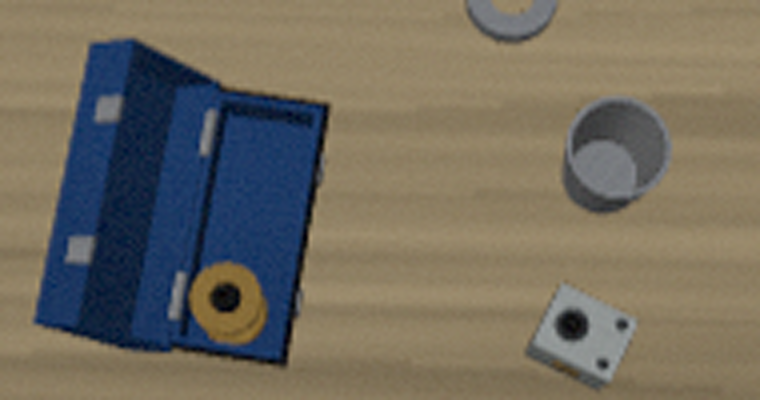

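View pics/c2.png

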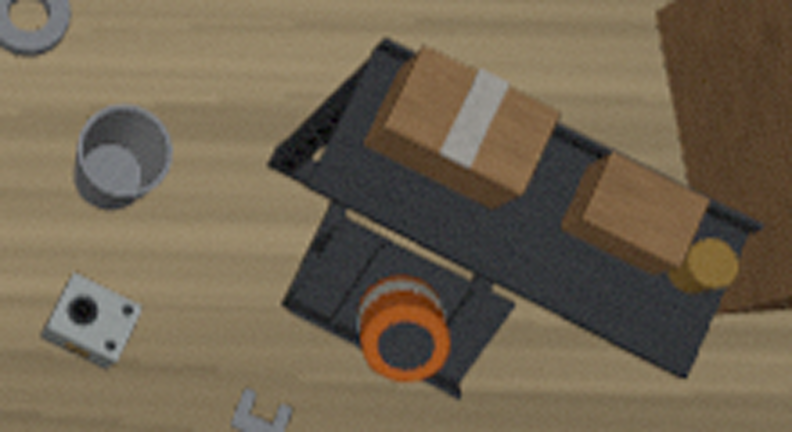

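Run:
```python
from h import *
np.set_printoptions(precision=1,suppress=True)
f1=lambda u,v,z:at_z("top0",u/4+165-.4,v/4+125-.4,z)
f2=lambda u,v,z:at_z("top0",u/3.6+285-.4,v/3.6+120-.4,z)
c=[f1(*p,40) for p in[(330,103),(285,365),(172,347),(218,87)]]
print("case",*c,np.mean(c,0)); 
for i in range(4): e=c[(i+1)%4]-c[i]; print(np.linalg.norm(e),np.degrees(np.arctan2(e[1],e[0])))
b=[f1(*p,58) for p in[(563,283),(637,320),(605,378),(532,345)]]
print("block",np.mean(b,0))
for i in range(4): e=b[(i+1)%4]-b[i]; print(np.linalg.norm(e),np.degrees(np.arctan2(e[1],e[0])))
print("spool",f1(226,297,61))
s=[f2(270,163,218),f2(685,377,218)];e=s[1]-s[0];print("shelf",*s,np.linalg.norm(e),np.degrees(np.arctan2(e[1],e[0])))
print("can top",f2(405,343,101.8))
s=[f2(283,303,48),f2(460,397,48)];e=s[1]-s[0];print("seat",*s,np.degrees(np.arctan2(e[1],e[0])))
print("cup",f1(618,150,75),"spanner",f2(265,400,5),"bearing",f1(512,-5,18))
```

```text
case [623.   66.2  40. ] [447.9  89.5  40. ] [457.7 162.3  40. ] [632.1 140.8  40. ] [540.2 114.7  40. ]
176.64456817535526 172.40222186168998
73.47220543957566 82.38540498231214
175.8138380150387 -7.041345967020293
75.18404856094807 -96.9748040748022
block [471.8 -99.3  58. ]
51.85777512379275 -115.76127825485389
42.472709646713184 151.35651502119404
49.848159805804315 66.76391764923181
44.615295998450755 -25.86096624016741
spool [487.5 127.   61. ]
shelf [ 541.7 -180.9  218. ] [ 420.9 -415.4  218. ] 263.77172187428454 -117.2499010885148
can top [ 452.5 -299.7  101.8]
seat [ 486.3 -234.8   48. ] [ 422.8 -356.7   48. ] -117.49859825893111
cup [ 585.9 -118.5   75. ] spanner [ 421.2 -231.9    5. ] bearing [710.4 -55.8  18. ]
```

```bash
cat >> h.py <<'E'
def yaw():  # world angle (deg) of tool y
    m=R.from_rotvec(np.ravel(ctrl.get_obs()["orientation"])).as_matrix(); return np.degrees(np.arctan2(m[1,1],m[0,1])),np.degrees(np.arccos(-m[2,2]))
def plan(goal,psi=None,step=40,start=None,ps0=None):
    "equal rows from the present pose to goal (mm) and tool-y angle psi (deg)"
    p0=np.ravel(ctrl.get_obs()["ee_pos"]) if start is None else np.array(start,float); a=yaw()[0] if ps0 is None else ps0
    psi=a if psi is None else psi
    d=np.array(goal,float)-p0; da=-np.radians((psi-a+180)%360-180)
    n=int(max(np.ceil(np.linalg.norm(d)/step),np.ceil(abs(da)/.145),1))
    for i in range(n):
        ty=np.array([np.cos(np.radians(a)),np.sin(np.radians(a)),0]);tz=np.array([0,0,-1.]);tx=np.cross(ty,tz)
        l=d/n/1000; print('{"linear":[%.4f,%.4f,%.4f],"turn":%.4f},'%(l@tx,l@ty,l@tz,da/n)); a-=np.degrees(da/n)
E
python3 - <<'E'
from h import *
print(yaw()); plan((395,-270,240),-117.4)
E
```

```text
(np.float64(-66.23434846761212), np.float64(0.07744662847057561))
{"linear":[0.0281,-0.0242,0.0001],"turn":0.0992},
{"linear":[0.0255,-0.0269,0.0001],"turn":0.0992},
{"linear":[0.0227,-0.0293,0.0001],"turn":0.0992},
{"linear":[0.0197,-0.0314,0.0001],"turn":0.0992},
{"linear":[0.0165,-0.0332,0.0001],"turn":0.0992},
{"linear":[0.0131,-0.0347,0.0001],"turn":0.0992},
{"linear":[0.0096,-0.0358,0.0001],"turn":0.0992},
{"linear":[0.0060,-0.0366,0.0001],"turn":0.0992},
{"linear":[0.0024,-0.0370,0.0001],"turn":0.0992},
```

{"fn": "arm_command", "kwargs": {"series": [{"linear": [0.028,-0.024,0],"turn": 0.099},{"linear": [0.0255,-0.027,0],"turn": 0.099},{"linear": [0.0225,-0.0295,0],"turn": 0.099},{"linear": [0.0195,-0.0315,0],"turn": 0.099},{"linear": [0.0165,-0.033,0],"turn": 0.099},{"linear": [0.013,-0.0345,0],"turn": 0.099},{"linear": [0.0095,-0.036,0],"turn": 0.1},{"linear": [0.006,-0.0365,0],"turn": 0.1},{"linear": [0.0025,-0.037,0],"turn": 0.1},{"linear": [0,0,0],"turn": 0}], "jaw": 1}}

```text
t: 1.1
ee_pos: [395.0, -267.5, 241.4]
orientation: [-3.051, 0.744, 0.001]
ft_force: [0.3, -0.7, -0.7]
width: 87.7
grasp_force: 0.0
```

Run:
```python
from h import *
o=ctrl.get_obs(); print(o["t"],o["ee_pos"],yaw(),o["qpos"])
snap("wrist","w1",None,1.5)
d,Rm,t=cam("w1"); print(-Rm.T@t,Rm)
x=np.array([.888,-.460,0]);o_=np.array([484.1,-316,0]);
print("pred top ctr",np.array(proj("w1",o_-35.6*x+[0,0,101.8]))*1.5)
```

```text
1.1 [ 394.99343975 -267.46006773  241.41820667] (np.float64(-117.4110900826857), np.float64(0.08082725919729017)) [-6.20619239e-01  2.05687826e-01  1.94788150e+00  9.07477747e-04
  9.89213086e-01  1.42809140e+00]
[ 458.7032686  -300.47776051  385.73336076] [[-4.59873434e-01 -8.87984341e-01 -4.84737682e-04]
 [-8.56617473e-01  4.43485075e-01  2.63680666e-01]
 [-2.33929328e-01  1.21674968e-01 -9.64609906e-01]]
pred top ctr [386.86984515 182.00724686]
```

View pics/w1.png

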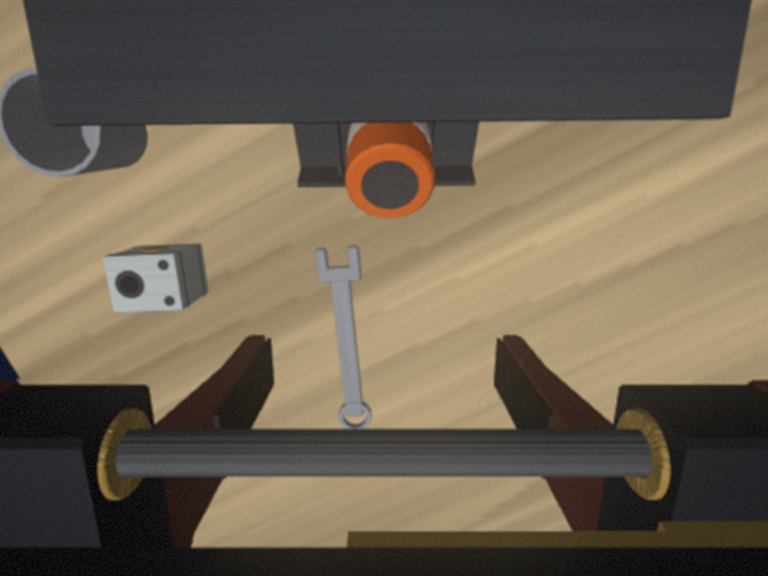

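{"fn": "arm_command", "kwargs": {"series": [{"linear": [-0.035,0,0],"turn": -0.145},{"linear": [0,0,0],"turn": -0.145},{"linear": [0,0,0],"turn": -0.145},{"linear": [0,0,0],"turn": -0.145},{"linear": [0,0,0],"turn": -0.145},{"linear": [0,0,0],"turn": -0.145},{"linear": [0,0,0],"turn": -0.145},{"linear": [0,0,0],"turn": -0.145},{"linear": [0,0,0],"turn": -0.145},{"linear": [0,0,0],"turn": -0.145}]}}

```text
t: 2.15
ee_pos: [362.6, -255.5, 241.6]
orientation: [-2.774, -1.474, 0.001]
ft_force: [-0.6, -0.2, 0.1]
width: 87.7
grasp_force: 0.0
```

{"fn": "arm_command", "kwargs": {"series": [{"linear": [0,0,0],"turn": -0.145},{"linear": [0,0,0],"turn": -0.145},{"linear": [0,0,0],"turn": -0.145},{"linear": [0,0,0],"turn": -0.145},{"linear": [0,0,0],"turn": -0.145},{"linear": [0,0,0],"turn": -0.145},{"linear": [0,0,0],"turn": -0.145},{"linear": [0,0,0],"turn": -0.145},{"linear": [0,0,0],"turn": -0.145},{"linear": [0,0,0],"turn": -0.145}]}}

```text
t: 3.15
ee_pos: [362.6, -255.5, 241.5]
orientation: [-1.099, -2.943, 0.0]
ft_force: [-0.3, -0.2, 0.5]
width: 87.5
grasp_force: 0.0
```

Run:
```python
from h import *
print(yaw(),ctrl.get_obs()["ee_pos"]); plan((440.6,-293.5,150),62.9,40)
```

```text
(np.float64(49.06000050983781), np.float64(0.021359250320374126)) [ 362.63575618 -255.53960652  241.53740682]
{"linear":[-0.0209,0.0056,0.0229],"turn":-0.0604},
{"linear":[-0.0212,0.0043,0.0229],"turn":-0.0604},
{"linear":[-0.0215,0.0030,0.0229],"turn":-0.0604},
{"linear":[-0.0216,0.0017,0.0229],"turn":-0.0604},
```

{"fn": "arm_command", "kwargs": {"series": [{"linear": [-0.021,0.0055,0.023],"turn": -0.06},{"linear": [-0.021,0.0045,0.023],"turn": -0.06},{"linear": [-0.0215,0.003,0.023],"turn": -0.06},{"linear": [-0.0215,0.0015,0.023],"turn": -0.06},{"linear": [0,0,0],"turn": 0},{"linear": [0,0,0],"turn": 0}]}}

```text
t: 3.75
ee_pos: [439.6, -293.4, 149.1]
orientation: [-0.749, -3.049, -0.001]
ft_force: [-1.5, 0.1, 1.0]
width: 88.0
grasp_force: 0.0
```

Run:
```python
from h import *
print(yaw()); p=np.ravel(ctrl.get_obs()["ee_pos"])-[484.1,-316,0]; print(p@[.888,-.46,0],p@[.46,.888,0],p[2]); plan((440.6,-293.5,90),62.9,20)
```

```text
(np.float64(62.37887630625884), np.float64(0.12808969147731636))
-49.942071729043064 -0.4441535858585084 149.0877133160694
{"linear":[-0.0003,0.0001,0.0197],"turn":-0.0030},
{"linear":[-0.0003,0.0001,0.0197],"turn":-0.0030},
{"linear":[-0.0003,0.0001,0.0197],"turn":-0.0030},
```

{"fn": "arm_command", "kwargs": {"series": [{"linear": [0,0,0.02],"turn": 0},{"linear": [0,0,0.02],"turn": 0},{"linear": [0,0,0.02],"turn": 0},{"linear": [-0.0015,0,0],"turn": 0},{"linear": [0,0,0],"turn": 0}]}}

```text
t: 4.25
ee_pos: [441.7, -294.1, 90.9]
orientation: [0.749, 3.05, -0.0]
ft_force: [-0.9, -0.2, 0.3]
width: 87.8
grasp_force: 0.0
```

{"fn": "arm_command", "kwargs": {"series": [{"linear": [0,0,0],"turn": 0},{"linear": [0,0,0],"turn": 0},{"linear": [0,0,0],"turn": 0},{"linear": [0,0,0],"turn": 0},{"linear": [0,0,0],"turn": 0},{"linear": [0,0,0],"turn": 0}], "jaw": -1}}

```text
t: 4.85
ee_pos: [441.9, -294.1, 90.0]
orientation: [0.748, 3.051, -0.001]
ft_force: [-3.0, -2.6, 3.9]
width: 53.0
grasp_force: 29.3
```

{"fn": "arm_command", "kwargs": {"series": [{"linear": [0.001,0,-0.003],"turn": 0},{"linear": [0.003,0,-0.005],"turn": 0},{"linear": [0.004,0,-0.006],"turn": 0},{"linear": [0.004,0,-0.006],"turn": 0},{"linear": [0,0,0],"turn": 0}]}}

```text
t: 5.35
ee_pos: [430.6, -287.8, 110.4]
orientation: [-0.748, -3.051, -0.0]
ft_force: [0.7, 0.5, -3.1]
width: 53.2
grasp_force: 29.2
```

Run:
```python
from h import *
snap("top","t2"); snap("scene","s2")
A=np.load("pics/t2.npz")["frame"][160:260,340:440]; B=np.load("pics/s2.npz")["frame"][190:310,80:200]
cv2.imwrite("pics/cc.png",np.hstack([cv2.resize(A,(400,400),interpolation=2),cv2.resize(B,(400,400),interpolation=2)]))
```

```text
(no output)
```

View pics/cc.png

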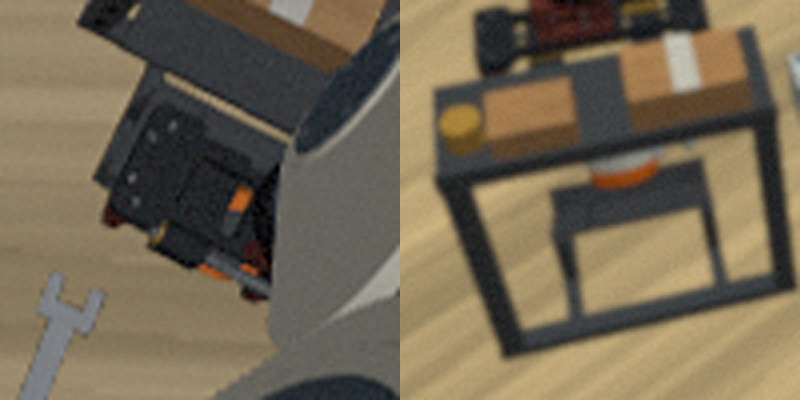

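{"fn": "arm_command", "kwargs": {"series": [{"linear": [0.008,0,-0.008],"turn": 0},{"linear": [0.012,0,-0.012],"turn": 0},{"linear": [0.014,0,-0.014],"turn": 0},{"linear": [0.014,0,-0.012],"turn": 0},{"linear": [0.01,0,-0.008],"turn": 0},{"linear": [0.004,0,-0.004],"turn": 0},{"linear": [0,0,0],"turn": 0}]}}

```text
t: 6.15
ee_pos: [376.1, -259.5, 168.2]
orientation: [0.748, 3.05, -0.001]
ft_force: [0.1, -0.1, -2.5]
width: 53.5
grasp_force: 29.2
```

Run:
```python
from h import *
o=ctrl.get_obs();print(yaw(),o["width"],o["grasp_force"],o["ft_force"],o["moment"]); plan((400,-20,150),82.7,28)
```

```text
(np.float64(62.44681530445564), np.float64(0.05140334213903334)) 53.492438412882414 29.226820928162113 [ 0.11639621 -0.12081651 -2.48345641] [ 0.05050079 -0.05490443 -0.04410426]
{"linear":[0.0100,0.0248,0.0020],"turn":-0.0393},
{"linear":[0.0090,0.0252,0.0020],"turn":-0.0393},
{"linear":[0.0080,0.0255,0.0020],"turn":-0.0393},
{"linear":[0.0070,0.0258,0.0020],"turn":-0.0393},
{"linear":[0.0059,0.0261,0.0020],"turn":-0.0393},
{"linear":[0.0049,0.0263,0.0020],"turn":-0.0393},
{"linear":[0.0039,0.0265,0.0020],"turn":-0.0393},
{"linear":[0.0028,0.0266,0.0020],"turn":-0.0393},
{"linear":[0.0018,0.0267,0.0020],"turn":-0.0393},
```

{"fn": "arm_command", "kwargs": {"series": [{"linear": [0.005,0.012,0.001],"turn": -0.039},{"linear": [0.009,0.025,0.002],"turn": -0.039},{"linear": [0.008,0.0255,0.002],"turn": -0.039},{"linear": [0.007,0.026,0.002],"turn": -0.039},{"linear": [0.006,0.026,0.002],"turn": -0.039},{"linear": [0.005,0.0265,0.002],"turn": -0.039},{"linear": [0.004,0.0265,0.002],"turn": -0.039},{"linear": [0.003,0.0265,0.002],"turn": -0.039},{"linear": [0.002,0.0265,0.002],"turn": -0.039},{"linear": [0.001,0.013,0.02],"turn": 0}]}}

```text
t: 7.15
ee_pos: [400.4, -18.5, 131.3]
orientation: [0.197, 3.132, 0.0]
ft_force: [-0.3, -0.0, -4.3]
width: 53.4
grasp_force: 29.2
```

{"fn": "arm_command", "kwargs": {"series": [{"linear": [0,0,0.02],"turn": 0},{"linear": [0,0,0.02],"turn": 0},{"linear": [0,0,0.015],"turn": 0},{"linear": [0,0,0.005],"turn": 0},{"linear": [0,0,0],"turn": 0},{"linear": [0,0,0],"turn": 0}]}}

```text
t: 7.75
ee_pos: [399.1, -20.5, 70.9]
orientation: [0.203, 3.135, 0.0]
ft_force: [-0.4, 0.7, -3.4]
width: 52.9
grasp_force: 29.2
```

Run:
```python
from h import *
o=ctrl.get_obs();print(yaw(),o["ee_pos"],o["width"],o["grasp_force"],o["ft_force"],o["moment"])
p=np.ravel(o["ee_pos"])
snap("scene","s3"); snap("top","t3")
def crop(f,w):
    u,v=map(int,proj(f,p+[10,0,-25])); a=np.load(f"pics/{f}.npz")["frame"][max(v-w,0):v+w,u-w:u+w]; return cv2.resize(a,(400,400),interpolation=2)
cv2.imwrite("pics/cc3.png",np.hstack([crop("s3",40),crop("t3",50)]))
```

```text
(np.float64(82.59845971481289), np.float64(0.012825482455755148)) [399.14262313 -20.45366327  70.90356574] 52.93155205958814 29.232634697384015 [-0.39542743  0.71808387 -3.39360516] [ 0.04934538 -0.00950333  0.04072447]
```

View pics/cc3.png

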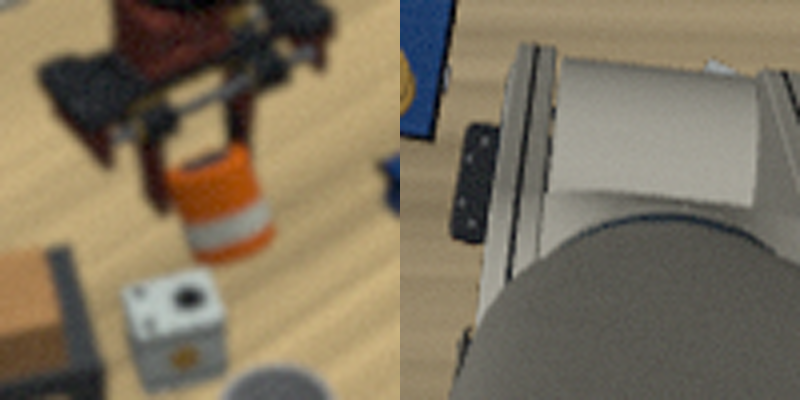

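{"fn": "arm_command", "kwargs": {"series": [{"linear": [0,0,0.004],"turn": 0},{"linear": [0,0,0.003],"turn": 0},{"linear": [0,0,0],"turn": 0}]}}

```text
t: 8.15
ee_pos: [398.7, -20.7, 63.5]
orientation: [-0.204, -3.135, -0.0]
ft_force: [0.2, -0.4, -3.0]
width: 53.2
grasp_force: 29.2
```

{"fn": "arm_command", "kwargs": {"series": [{"linear": [0,0,0.003],"turn": 0},{"linear": [0,0,0.002],"turn": 0},{"linear": [0,0,0],"turn": 0}]}}

```text
t: 8.45
ee_pos: [398.7, -20.6, 58.4]
orientation: [-0.204, -3.134, -0.0]
ft_force: [-0.1, 0.4, -3.3]
width: 52.8
grasp_force: 29.2
```

{"fn": "arm_command", "kwargs": {"series": [{"linear": [0,0,0.002],"turn": 0},{"linear": [0,0,0.001],"turn": 0},{"linear": [0,0,0],"turn": 0}]}}

```text
t: 8.75
ee_pos: [398.8, -20.6, 55.5]
orientation: [-0.204, -3.135, -0.0]
ft_force: [0.6, 0.6, -3.8]
width: 53.4
grasp_force: 29.2
```

{"fn": "arm_command", "kwargs": {"series": [{"linear": [0,0,0.002],"turn": 0},{"linear": [0,0,0],"turn": 0}]}}

```text
t: 8.95
ee_pos: [398.8, -20.6, 53.7]
orientation: [-0.204, -3.135, -0.0]
ft_force: [0.4, -0.6, -1.2]
width: 53.4
grasp_force: 29.3
```

{"fn": "arm_command", "kwargs": {"series": [{"linear": [0,0,0.001],"turn": 0},{"linear": [-0.003,0,0],"turn": 0},{"linear": [-0.003,0,-0.0005],"turn": 0},{"linear": [0,0,0],"turn": 0}]}}

```text
t: 9.35
ee_pos: [405.5, -21.5, 54.0]
orientation: [0.204, 3.134, -0.0]
ft_force: [-2.1, 0.2, 13.1]
width: 52.8
grasp_force: 29.6
```

{"fn": "arm_command", "kwargs": {"series": [{"linear": [-0.003,0,-0.001],"turn": 0},{"linear": [-0.003,0,-0.0005],"turn": 0},{"linear": [-0.003,0,-0.0003],"turn": 0},{"linear": [0,0,0],"turn": 0}]}}

```text
t: 9.75
ee_pos: [414.6, -22.7, 54.9]
orientation: [0.204, 3.134, -0.0]
ft_force: [0.4, -0.0, -3.4]
width: 52.5
grasp_force: 29.4
```

{"fn": "arm_command", "kwargs": {"series": [{"linear": [0,0,0.0015],"turn": 0},{"linear": [-0.004,0,0],"turn": 0},{"linear": [-0.004,0,0],"turn": 0},{"linear": [-0.004,0,0],"turn": 0},{"linear": [0,0,0],"turn": 0}]}}

```text
t: 10.25
ee_pos: [425.9, -24.2, 53.4]
orientation: [0.204, 3.135, -0.0]
ft_force: [-1.2, -0.5, 2.8]
width: 51.8
grasp_force: 29.5
```

{"fn": "arm_command", "kwargs": {"series": [{"linear": [-0.004,0,0],"turn": 0},{"linear": [-0.004,0,0],"turn": 0},{"linear": [-0.004,0,0],"turn": 0},{"linear": [-0.004,0,0],"turn": 0},{"linear": [0,0,0],"turn": 0}]}}

```text
t: 10.75
ee_pos: [442.8, -26.3, 53.5]
orientation: [0.204, 3.133, -0.0]
ft_force: [-0.5, 0.6, -1.1]
width: 51.3
grasp_force: 29.5
```

Run:
```python
from h import *
p=np.ravel(ctrl.get_obs()["ee_pos"])
snap("scene","s4"); snap("wrist","w4")
def crop(f,w):
    u,v=map(int,proj(f,p+[10,0,-15])); a=np.load(f"pics/{f}.npz")["frame"][max(v-w,0):v+w,u-w:u+w]; return cv2.resize(a,(400,400),interpolation=2)
w=cv2.resize(np.load("pics/w4.npz")["frame"],(400,300)); w=cv2.copyMakeBorder(w,50,50,0,0,0)
cv2.imwrite("pics/cc4.png",np.hstack([crop("s4",35),w]))
```

```text
(no output)
```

View pics/cc4.png

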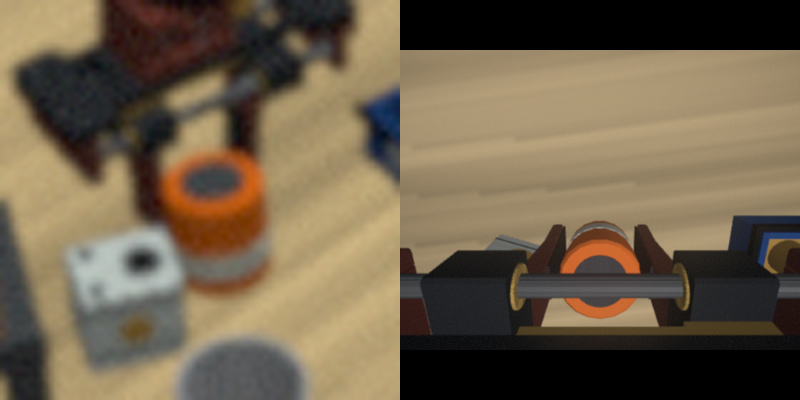

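{"fn": "arm_command", "kwargs": {"series": [{"linear": [0,0,0],"turn": 0},{"linear": [0,0,0],"turn": 0},{"linear": [0,0,0],"turn": 0},{"linear": [0,0,0],"turn": 0}], "jaw": 1}}

```text
t: 11.25
ee_pos: [441.5, -26.2, 53.6]
orientation: [0.204, 3.135, -0.0]
ft_force: [0.4, 0.2, 0.3]
width: 79.9
grasp_force: 0.0
```

{"fn": "arm_command", "kwargs": {"series": [{"linear": [0.01,0,-0.03],"turn": 0},{"linear": [0.02,0,-0.04],"turn": 0},{"linear": [0.02,0,-0.04],"turn": 0},{"linear": [0.02,0,-0.04],"turn": 0},{"linear": [0,0,0],"turn": 0}]}}

```text
t: 11.75
ee_pos: [372.4, -17.1, 207.6]
orientation: [0.203, 3.127, -0.0]
ft_force: [0.3, -0.4, 0.3]
width: 87.2
grasp_force: 0.0
```

Run:
```python
from h import *
o=ctrl.get_obs();print(yaw(),o["ee_pos"])
snap("wrist","w5"); snap("top","t5"); snap("scene","s5")
f=lambda n:np.load(f"pics/{n}.npz")["frame"]
u,v=map(int,proj("s5",(460,-60,30)));c=cv2.resize(f("s5")[v-40:v+40,u-40:u+40],(300,300),interpolation=2)
t=cv2.resize(f("t5")[100:250,170:370],(400,300),interpolation=2)
w=cv2.resize(f("w5"),(400,300))
cv2.imwrite("pics/cc5.png",np.vstack([np.hstack([w,t]),np.hstack([c,np.zeros((300,500,3),np.uint8)])]))
```

```text
(np.float64(82.57471565986896), np.float64(0.4500346633510851)) [372.44134223 -17.07211543 207.55242021]
```

View pics/cc5.png

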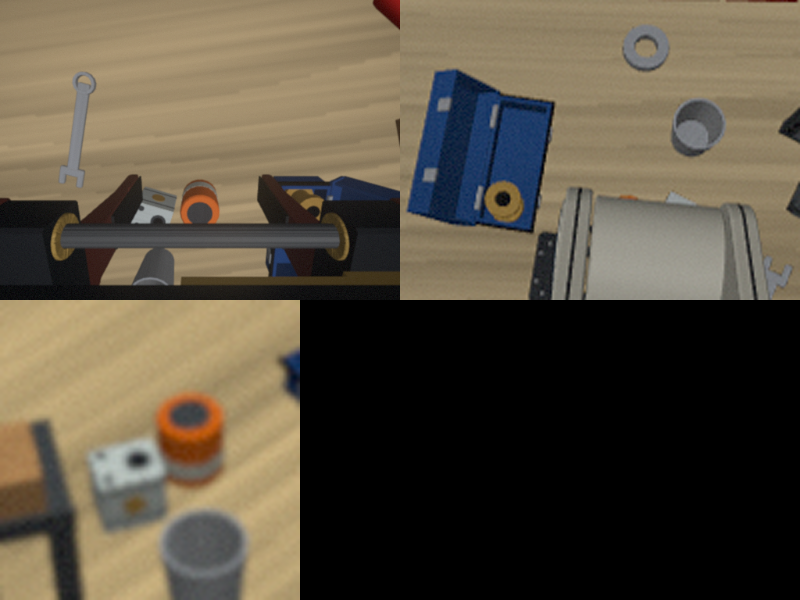

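Run:
```python
from h import *
np.set_printoptions(precision=1,suppress=True)
print("wrist",at_z("w5",203*1.28-.5,210*1.28-.5,62))
u,v=map(int,proj("s5",(460,-60,30)))
print("scene",at_z("s5",u-40+189/3.75-.5,v-40+115/3.75-.5,62))
# grey disc inside the orange ring, by code
for f in("w5","s5"):
    a=np.load(f"pics/{f}.npz")["frame"]; h=cv2.cvtColor(a,cv2.COLOR_BGR2HSV)
    m=cv2.inRange(h,(4,150,110),(16,255,255)); 
    n,l,s,c=cv2.connectedComponentsWithStats(m)
    cs,hi=cv2.findContours(m,cv2.RETR_CCOMP,cv2.CHAIN_APPROX_NONE)
    for i,k in enumerate(cs):
        if hi[0][i][3]>=0 and len(k)>14:
            M=cv2.fitEllipse(k); print(f,"hole",M,at_z(f,*M[0],62))
```

```text
wrist [463.3 -24.5  62. ]
scene [468.4 -28.1  62. ]
s5 hole ((223.0453643798828, 196.14041137695312), (8.592109680175781, 11.574674606323242), 87.4131851196289) [468.6 -27.7  62. ]
```

Run:
```python
from h import *
plan((650,95,250),82.7,34)
```

```text
{"linear":[-0.0290,0.0164,-0.0052],"turn":-0.0003},
{"linear":[-0.0290,0.0163,-0.0052],"turn":-0.0003},
{"linear":[-0.0290,0.0163,-0.0052],"turn":-0.0003},
{"linear":[-0.0290,0.0163,-0.0052],"turn":-0.0003},
{"linear":[-0.0290,0.0163,-0.0052],"turn":-0.0003},
{"linear":[-0.0290,0.0163,-0.0052],"turn":-0.0003},
{"linear":[-0.0290,0.0163,-0.0052],"turn":-0.0003},
{"linear":[-0.0290,0.0163,-0.0052],"turn":-0.0003},
{"linear":[-0.0290,0.0163,-0.0052],"turn":-0.0003},
```

{"fn": "arm_command", "kwargs": {"series": [{"linear": [-0.029,0.0165,-0.005],"turn": 0},{"linear": [-0.029,0.0165,-0.005],"turn": 0},{"linear": [-0.029,0.0165,-0.005],"turn": 0},{"linear": [-0.029,0.0165,-0.005],"turn": 0},{"linear": [-0.029,0.0165,-0.005],"turn": 0},{"linear": [-0.029,0.0165,-0.005],"turn": 0},{"linear": [-0.029,0.0165,-0.005],"turn": 0},{"linear": [-0.029,0.0165,-0.005],"turn": 0},{"linear": [-0.029,0.0165,-0.005],"turn": 0},{"linear": [0,0,0],"turn": 0}]}}

```text
t: 12.9
ee_pos: [653.4, 97.7, 245.6]
orientation: [-0.202, -3.134, -0.0]
ft_force: [0.4, 0.6, 0.4]
width: 87.7
grasp_force: 0.0
```

Run:
```python
from h import *
print(ctrl.get_obs()["ee_pos"],ctrl.get_obs()["t"])
snap("wrist","w6",None,1.5625)
yc=np.array([-.992,.127,0]);xc=np.array([.127,.992,0]);c=np.array([540,115,0])
for a,b,z in[(31,80,40),(-31,80,40),(31,-80,40),(-31,-80,40)]: print(np.array(proj("w6",c+a*xc+b*yc+[0,0,z]))*1.5625)
```

```text
[653.3713926  97.6693348 245.6489144] 12.9
[449.99951255 -13.10418593]
[356.15991068 -12.96533072]
[444.0418262  230.83115522]
[361.62152566 230.9106238 ]
```

View pics/w6.png

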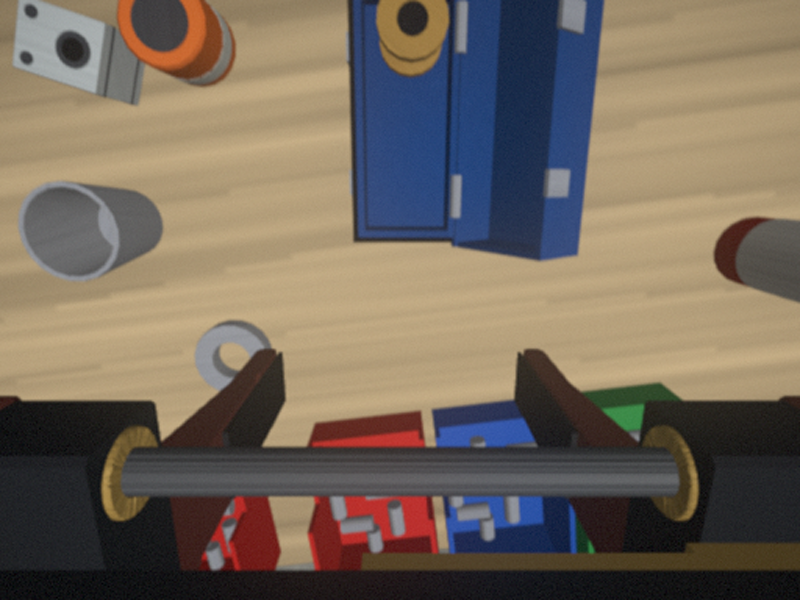

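Run:
```python
from h import *
k=1.5625
print("can",at_z("w6",160/k,22/k,62),"spool",at_z("w6",414/k,17/k,61))
for p in[(13,65),(103,96),(110,23)]: print("block corner",at_z("w6",p[0]/k,p[1]/k,58))
p=np.ravel(ctrl.get_obs()["ee_pos"])
plan((467,-27,140),25,38)
```

```text
can [467.69949759 -30.37720122  62.        ] spool [485.16998793 128.83839444  61.        ]
block corner [ 478.26790089 -133.79008079   58.        ]
block corner [503.89290588 -81.04463761  58.        ]
block corner [462.76654332 -63.87817666  58.        ]
{"linear":[0.0238,-0.0209,0.0150],"turn":0.1436},
{"linear":[0.0206,-0.0241,0.0150],"turn":0.1436},
{"linear":[0.0169,-0.0268,0.0150],"turn":0.1436},
{"linear":[0.0129,-0.0290,0.0150],"turn":0.1436},
{"linear":[0.0086,-0.0305,0.0150],"turn":0.1436},
{"linear":[0.0041,-0.0314,0.0150],"turn":0.1436},
{"linear":[-0.0004,-0.0317,0.0150],"turn":0.1436},
```

{"fn": "arm_command", "kwargs": {"series": [{"linear": [0.024,-0.021,0.015],"turn": 0.1436},{"linear": [0.0205,-0.024,0.015],"turn": 0.1436},{"linear": [0.017,-0.027,0.015],"turn": 0.1436},{"linear": [0.013,-0.029,0.015],"turn": 0.1436},{"linear": [0.0085,-0.0305,0.015],"turn": 0.1436},{"linear": [0.004,-0.0315,0.015],"turn": 0.1436},{"linear": [-0.0005,-0.0315,0.015],"turn": 0.1436},{"linear": [0,0,0],"turn": 0},{"linear": [0,0,0],"turn": 0}]}}

```text
t: 13.85
ee_pos: [464.5, -28.0, 142.5]
orientation: [-1.687, -2.647, 0.002]
ft_force: [0.5, -0.6, -0.3]
width: 87.5
grasp_force: 0.0
```

Run:
```python
from h import *
print(ctrl.get_obs()["ee_pos"],yaw()); plan((468,-29,57),None,25)
```

```text
[464.51872805 -28.02554469 142.47905472] (np.float64(24.986557686886172), np.float64(0.14867575326371418))
{"linear":[-0.0006,0.0007,0.0214],"turn":-0.0000},
{"linear":[-0.0006,0.0007,0.0214],"turn":-0.0000},
{"linear":[-0.0006,0.0007,0.0214],"turn":-0.0000},
{"linear":[-0.0006,0.0007,0.0214],"turn":-0.0000},
```

{"fn": "arm_command", "kwargs": {"series": [{"linear": [-0.001,0.001,0.0215],"turn": 0},{"linear": [-0.001,0.001,0.0215],"turn": 0},{"linear": [-0.001,0.001,0.0215],"turn": 0},{"linear": [0,0,0.021],"turn": 0},{"linear": [0,0,0],"turn": 0}]}}

```text
t: 14.35
ee_pos: [469.3, -28.6, 56.0]
orientation: [-1.684, -2.648, 0.002]
ft_force: [-0.8, 0.0, 0.5]
width: 87.4
grasp_force: 0.0
```

{"fn": "arm_command", "kwargs": {"series": [{"linear": [0,0,0],"turn": 0},{"linear": [0,0,0],"turn": 0},{"linear": [0,0,0],"turn": 0},{"linear": [0,0,0],"turn": 0},{"linear": [0,0,0],"turn": 0},{"linear": [0,0,0],"turn": 0}], "jaw": -1}}

```text
t: 14.95
ee_pos: [469.5, -29.2, 58.6]
orientation: [-1.688, -2.649, 0.0]
ft_force: [-4.1, -0.7, 8.4]
width: 55.0
grasp_force: 30.0
```

Run:
```python
from h import *
plan((590,109,140),82.9,28)
```

```text
{"linear":[0.0093,0.0209,-0.0102],"turn":-0.1264},
{"linear":[0.0066,0.0219,-0.0102],"turn":-0.1264},
{"linear":[0.0038,0.0226,-0.0102],"turn":-0.1264},
{"linear":[0.0009,0.0229,-0.0102],"turn":-0.1264},
{"linear":[-0.0020,0.0228,-0.0102],"turn":-0.1264},
{"linear":[-0.0049,0.0224,-0.0102],"turn":-0.1264},
{"linear":[-0.0077,0.0216,-0.0102],"turn":-0.1264},
{"linear":[-0.0103,0.0205,-0.0102],"turn":-0.1264},
```

{"fn": "arm_command", "kwargs": {"series": [{"linear": [0,0,-0.01],"turn": 0},{"linear": [0,0,-0.025],"turn": 0},{"linear": [0,0,-0.03],"turn": 0},{"linear": [0,0,-0.02],"turn": 0},{"linear": [0,0,0],"turn": 0}]}}

```text
t: 15.45
ee_pos: [471.7, -29.3, 145.7]
orientation: [1.686, 2.645, 0.004]
ft_force: [0.9, -0.7, -3.7]
width: 55.0
grasp_force: 30.0
```

Run:
```python
from h import *
o=ctrl.get_obs();print(o["ee_pos"],o["ft_force"]);plan((590,109,140),82.9,28)
```

```text
[471.70329739 -29.25618076 145.70610157] [ 0.89590305 -0.69523714 -3.68661064]
{"linear":[0.0108,0.0237,0.0008],"turn":-0.1444},
{"linear":[0.0073,0.0250,0.0008],"turn":-0.1444},
{"linear":[0.0036,0.0257,0.0008],"turn":-0.1444},
{"linear":[-0.0002,0.0260,0.0008],"turn":-0.1444},
{"linear":[-0.0039,0.0257,0.0008],"turn":-0.1444},
{"linear":[-0.0076,0.0249,0.0008],"turn":-0.1444},
{"linear":[-0.0111,0.0235,0.0008],"turn":-0.1444},
```

{"fn": "arm_command", "kwargs": {"series": [{"linear": [0.011,0.0235,0.001],"turn": -0.1445},{"linear": [0.0075,0.025,0.001],"turn": -0.1445},{"linear": [0.0035,0.0255,0.001],"turn": -0.1445},{"linear": [0,0.026,0.001],"turn": -0.1445},{"linear": [-0.004,0.0255,0.001],"turn": -0.1445},{"linear": [-0.0075,0.025,0],"turn": -0.1445},{"linear": [-0.011,0.0235,0],"turn": -0.1445},{"linear": [0,0,0],"turn": 0},{"linear": [0,0,0],"turn": 0}]}}

```text
t: 16.35
ee_pos: [586.5, 109.4, 136.6]
orientation: [-0.195, -3.133, 0.001]
ft_force: [-0.6, -0.8, -3.3]
width: 55.2
grasp_force: 30.0
```

Run:
```python
from h import *
o=ctrl.get_obs();print(o["ee_pos"],o["ft_force"],o["width"],yaw());plan((590,109,115),82.9,28)
```

```text
[586.52537695 109.42700842 136.56593145] [-0.60721602 -0.82978994 -3.28840116] 55.18993505358272 (np.float64(82.87616340533154), np.float64(0.1354868433102133))
{"linear":[-0.0035,0.0000,0.0216],"turn":-0.0004},
```

{"fn": "arm_command", "kwargs": {"series": [{"linear": [-0.0035,0,0.01],"turn": 0},{"linear": [0,0,0.015],"turn": 0},{"linear": [0,0,0.01],"turn": 0},{"linear": [0,0,0],"turn": 0}]}}

```text
t: 16.75
ee_pos: [589.1, 108.1, 100.5]
orientation: [-0.195, -3.131, 0.002]
ft_force: [-0.0, 0.3, -2.9]
width: 55.3
grasp_force: 30.0
```

Run:
```python
from h import *
o=ctrl.get_obs();p=np.ravel(o["ee_pos"])-[540.5,115.5,0];print(o["ee_pos"],o["ft_force"],p@[.127,.992,0],p@[-.992,.127,0])
```

```text
[589.07970807 108.14383314 100.49243579] [-2.59395296e-03  3.18530300e-01 -2.91710545e+00] -1.1276946005516386 -49.12530360024017
```

Centre it 1 mm and lower with force checks.

{"fn": "arm_command", "kwargs": {"series": [{"linear": [-0.001,0.001,0.003],"turn": 0},{"linear": [0,0,0.004],"turn": 0},{"linear": [0,0,0.002],"turn": 0},{"linear": [0,0,0],"turn": 0}]}}

```text
t: 17.15
ee_pos: [592.0, 109.8, 93.9]
orientation: [-0.194, -3.135, 0.0]
ft_force: [-1.2, -0.3, -3.1]
width: 55.0
grasp_force: 30.0
```

{"fn": "arm_command", "kwargs": {"series": [{"linear": [0,0,0.005],"turn": 0},{"linear": [0,0,0.006],"turn": 0},{"linear": [0,0,0.004],"turn": 0},{"linear": [0,0,0],"turn": 0}]}}

```text
t: 17.55
ee_pos: [591.6, 109.7, 78.1]
orientation: [-0.194, -3.134, 0.0]
ft_force: [0.0, -0.6, -3.8]
width: 55.2
grasp_force: 30.0
```

{"fn": "arm_command", "kwargs": {"series": [{"linear": [0,0,0.006],"turn": 0},{"linear": [0,0,0.004],"turn": 0},{"linear": [0,0,0.001],"turn": 0},{"linear": [0,0,0],"turn": 0}]}}

```text
t: 17.95
ee_pos: [592.0, 109.7, 67.7]
orientation: [-0.194, -3.135, 0.0]
ft_force: [-0.4, 0.6, -2.9]
width: 55.2
grasp_force: 30.0
```

{"fn": "arm_command", "kwargs": {"series": [{"linear": [0,0,0.002],"turn": 0},{"linear": [0,0,0.001],"turn": 0},{"linear": [0,0,0],"turn": 0}]}}

```text
t: 18.25
ee_pos: [592.1, 109.7, 64.9]
orientation: [0.194, 3.135, 0.0]
ft_force: [0.3, 0.4, -3.7]
width: 55.3
grasp_force: 30.0
```

{"fn": "arm_command", "kwargs": {"series": [{"linear": [0,0,0.001],"turn": 0},{"linear": [0,0,0],"turn": 0}]}}

```text
t: 18.45
ee_pos: [592.1, 109.8, 63.9]
orientation: [0.194, 3.136, -0.0]
ft_force: [0.8, 0.1, -3.4]
width: 55.5
grasp_force: 30.0
```

{"fn": "arm_command", "kwargs": {"series": [{"linear": [0,0,0.001],"turn": 0},{"linear": [0,0,0],"turn": 0}]}}

```text
t: 18.65
ee_pos: [592.2, 109.8, 63.6]
orientation: [0.194, 3.135, 0.0]
ft_force: [-3.2, 0.0, 4.1]
width: 55.5
grasp_force: 30.0
```

{"fn": "arm_command", "kwargs": {"series": [{"linear": [0,0,0.001],"turn": 0},{"linear": [0,0,0],"turn": 0}]}}

```text
t: 18.85
ee_pos: [592.3, 109.8, 63.6]
orientation: [0.194, 3.135, 0.0]
ft_force: [-5.4, -0.0, 13.4]
width: 55.1
grasp_force: 30.0
```

{"fn": "arm_command", "kwargs": {"series": [{"linear": [0,0,0],"turn": 0},{"linear": [0,0,0],"turn": 0},{"linear": [0,0,0],"turn": 0},{"linear": [0,0,0],"turn": 0}], "jaw": 0.9}}

```text
t: 19.25
ee_pos: [592.1, 109.8, 61.8]
orientation: [0.194, 3.136, 0.0]
ft_force: [-0.5, -0.3, 0.1]
width: 82.1
grasp_force: 0.0
```

{"fn": "arm_command", "kwargs": {"series": [{"linear": [0,0,-0.02],"turn": 0},{"linear": [0,0,-0.035],"turn": 0},{"linear": [0,0,-0.035],"turn": 0},{"linear": [0,0,0],"turn": 0}], "jaw": 1}}

```text
t: 19.65
ee_pos: [595.0, 110.3, 156.5]
orientation: [0.193, 3.128, 0.003]
ft_force: [0.5, -0.0, 1.3]
width: 87.7
grasp_force: 0.0
```

Run:
```python
from h import *
o=ctrl.get_obs();print(o["ee_pos"],o["ft_force"],o["width"],yaw());plan((470.5,-99,140),65,38)
f="w7";snap("wrist",f)
```

```text
[595.04119301 110.25624402 156.46786441] [ 0.46094824 -0.00876387  1.26347047] 87.74838327126758 (np.float64(82.9242680306548), np.float64(0.4560656244374224))
{"linear":[0.0140,-0.0319,0.0024],"turn":0.0447},
{"linear":[0.0125,-0.0325,0.0024],"turn":0.0447},
{"linear":[0.0111,-0.0330,0.0024],"turn":0.0447},
{"linear":[0.0096,-0.0334,0.0024],"turn":0.0447},
{"linear":[0.0081,-0.0338,0.0024],"turn":0.0447},
{"linear":[0.0066,-0.0342,0.0024],"turn":0.0447},
{"linear":[0.0050,-0.0344,0.0024],"turn":0.0447},
```

{"fn": "arm_command", "kwargs": {"series": [{"linear": [0.014,-0.032,0.0025],"turn": 0.0447},{"linear": [0.0125,-0.0325,0.0025],"turn": 0.0447},{"linear": [0.011,-0.033,0.0025],"turn": 0.0447},{"linear": [0.0095,-0.0335,0.0025],"turn": 0.0447},{"linear": [0.008,-0.034,0.0025],"turn": 0.0447},{"linear": [0.0065,-0.034,0.0025],"turn": 0.0447},{"linear": [0.005,-0.0345,0.0025],"turn": 0.0447},{"linear": [0,0,0],"turn": 0},{"linear": [0,0,0],"turn": 0}]}}

```text
t: 20.6
ee_pos: [467.0, -100.3, 133.6]
orientation: [-0.682, -3.065, -0.0]
ft_force: [-0.2, -0.2, 0.4]
width: 87.8
grasp_force: 0.0
```

Run:
```python
from h import *
o=ctrl.get_obs();print(o["ee_pos"],yaw());plan((470.5,-99,57),65,28)
```

```text
[ 466.99330876 -100.26537735  133.56755571] (np.float64(64.90744678152069), np.float64(0.10028808341687132))
{"linear":[-0.0009,0.0009,0.0255],"turn":-0.0005},
{"linear":[-0.0009,0.0009,0.0255],"turn":-0.0005},
{"linear":[-0.0009,0.0009,0.0255],"turn":-0.0005},
```

{"fn": "arm_command", "kwargs": {"series": [{"linear": [-0.001,0.001,0.0255],"turn": 0},{"linear": [-0.001,0.001,0.0255],"turn": 0},{"linear": [-0.001,0.001,0.0255],"turn": 0},{"linear": [0,0,0],"turn": 0},{"linear": [0,0,0],"turn": 0}]}}

```text
t: 21.1
ee_pos: [471.8, -97.7, 57.7]
orientation: [-0.678, -3.066, -0.0]
ft_force: [0.8, -0.2, -0.7]
width: 87.5
grasp_force: 0.0
```

{"fn": "arm_command", "kwargs": {"series": [{"linear": [0,0,0],"turn": 0},{"linear": [0,0,0],"turn": 0},{"linear": [0,0,0],"turn": 0},{"linear": [0,0,0],"turn": 0},{"linear": [0,0,0],"turn": 0},{"linear": [0,0,0],"turn": 0}], "jaw": -1}}

```text
t: 21.7
ee_pos: [472.0, -98.7, 58.5]
orientation: [0.68, 3.066, -0.0]
ft_force: [-1.7, -1.0, 6.3]
width: 53.9
grasp_force: 30.0
```

{"fn": "arm_command", "kwargs": {"series": [{"linear": [0,0,-0.01],"turn": 0},{"linear": [0,0,-0.025],"turn": 0},{"linear": [0,0,-0.03],"turn": 0},{"linear": [0,0,-0.02],"turn": 0},{"linear": [0,0,0],"turn": 0}]}}

```text
t: 22.2
ee_pos: [473.2, -98.8, 145.5]
orientation: [0.679, 3.062, 0.0]
ft_force: [0.5, 0.3, -4.0]
width: 54.0
grasp_force: 30.0
```

Run:
```python
from h import *
o=ctrl.get_obs();print(o["ee_pos"],o["ft_force"],yaw());plan((537.5,115.9,142),82.9,30)
```

```text
[473.22157524 -98.78307069 145.46648608] [ 0.45402769  0.33434674 -4.01198656] (np.float64(64.99268050354343), np.float64(0.2739480415017288))
{"linear":[0.0041,0.0277,0.0004],"turn":-0.0391},
{"linear":[0.0030,0.0279,0.0004],"turn":-0.0391},
{"linear":[0.0019,0.0279,0.0004],"turn":-0.0391},
{"linear":[0.0008,0.0280,0.0004],"turn":-0.0391},
{"linear":[-0.0003,0.0280,0.0004],"turn":-0.0391},
{"linear":[-0.0014,0.0280,0.0004],"turn":-0.0391},
{"linear":[-0.0025,0.0279,0.0004],"turn":-0.0391},
{"linear":[-0.0036,0.0278,0.0004],"turn":-0.0391},
```

{"fn": "arm_command", "kwargs": {"series": [{"linear": [0.004,0.0275,0],"turn": -0.039},{"linear": [0.003,0.028,0],"turn": -0.039},{"linear": [0.002,0.028,0],"turn": -0.039},{"linear": [0.001,0.028,0],"turn": -0.039},{"linear": [-0.0005,0.028,0],"turn": -0.039},{"linear": [-0.0015,0.028,0],"turn": -0.039},{"linear": [-0.0025,0.028,0],"turn": -0.039},{"linear": [-0.0035,0.028,0],"turn": -0.039},{"linear": [0,0,0],"turn": 0},{"linear": [0,0,0],"turn": 0}]}}

```text
t: 23.2
ee_pos: [535.1, 116.7, 141.7]
orientation: [-0.194, -3.133, 0.001]
ft_force: [1.1, -0.8, -3.2]
width: 53.7
grasp_force: 30.0
```

Run:
```python
from h import *
snap("top","t8")
o=ctrl.get_obs();p=np.ravel(o["ee_pos"])-[540.5,115.5,0];print(o["ee_pos"],o["ft_force"],yaw(),p@[.127,.992,0],p@[-.992,.127,0]);plan((537.5,115.9,120),82.9,30)
# spool centre (brass) as seen from wrist image w6 and canister top in w7
d=np.load("pics/w7.npz")["frame"];h=cv2.cvtColor(d,cv2.COLOR_BGR2HSV);m=cv2.inRange(h,(4,150,90),(16,255,255));ys,xs=np.nonzero(m);print(len(xs),xs.mean() if len(xs) else 0,ys.mean() if len(xs) else 0)
```

```text
[534.95669629 116.07123642 141.83125675] [ 0.07699354  0.30775889 -3.84871928] (np.float64(82.87029131556992), np.float64(0.14260709410172118)) -0.137333045546298 5.571504301322034
{"linear":[-0.0025,0.0001,0.0218],"turn":-0.0005},
2704 247.08173076923077 230.3073224852071
```

{"fn": "arm_command", "kwargs": {"series": [{"linear": [-0.0025,0,0.01],"turn": 0},{"linear": [0,0,0.009],"turn": 0},{"linear": [0,0,0.005],"turn": 0},{"linear": [0,0,0],"turn": 0}]}}

```text
t: 23.65
ee_pos: [537.7, 115.5, 117.7]
orientation: [-0.196, -3.133, 0.001]
ft_force: [-0.3, -0.4, -3.2]
width: 53.8
grasp_force: 30.0
```

{"fn": "arm_command", "kwargs": {"series": [{"linear": [0,0,0.004],"turn": 0},{"linear": [0,0,0.005],"turn": 0},{"linear": [0,0,0.003],"turn": 0},{"linear": [0,0,0],"turn": 0}]}}

```text
t: 24.05
ee_pos: [538.3, 116.2, 106.5]
orientation: [-0.195, -3.135, 0.0]
ft_force: [0.6, -0.1, -3.0]
width: 54.1
grasp_force: 30.0
```

{"fn": "arm_command", "kwargs": {"series": [{"linear": [0,0,0.004],"turn": 0},{"linear": [0,0,0.005],"turn": 0},{"linear": [0,0,0.004],"turn": 0},{"linear": [0,0,0],"turn": 0}]}}

```text
t: 24.45
ee_pos: [538.1, 116.1, 93.3]
orientation: [-0.195, -3.134, 0.0]
ft_force: [-0.1, 0.1, -2.7]
width: 54.0
grasp_force: 30.0
```

{"fn": "arm_command", "kwargs": {"series": [{"linear": [0,0,0.004],"turn": 0},{"linear": [0,0,0.005],"turn": 0},{"linear": [0,0,0.004],"turn": 0},{"linear": [0,0,0],"turn": 0}]}}

```text
t: 24.85
ee_pos: [538.1, 116.1, 80.2]
orientation: [-0.195, -3.134, 0.001]
ft_force: [-0.1, 0.8, -2.8]
width: 54.2
grasp_force: 30.0
```

{"fn": "arm_command", "kwargs": {"series": [{"linear": [0,0,0.006],"turn": 0},{"linear": [0,0,0.005],"turn": 0},{"linear": [0,0,0.003],"turn": 0},{"linear": [0,0,0],"turn": 0}]}}

```text
t: 25.25
ee_pos: [538.2, 116.1, 66.4]
orientation: [-0.195, -3.135, 0.0]
ft_force: [-0.0, 0.7, -3.4]
width: 53.7
grasp_force: 30.0
```

{"fn": "arm_command", "kwargs": {"series": [{"linear": [0,0,0.001],"turn": 0},{"linear": [0,0,0.001],"turn": 0},{"linear": [0,0,0],"turn": 0}]}}

```text
t: 25.55
ee_pos: [538.6, 116.2, 65.0]
orientation: [0.195, 3.135, 0.0]
ft_force: [0.2, -0.4, -3.5]
width: 53.4
grasp_force: 30.0
```

{"fn": "arm_command", "kwargs": {"series": [{"linear": [0,0,0.001],"turn": 0},{"linear": [0,0,0.001],"turn": 0},{"linear": [0,0,0],"turn": 0}]}}

```text
t: 25.85
ee_pos: [538.7, 116.2, 63.5]
orientation: [0.195, 3.135, 0.0]
ft_force: [-1.5, -0.4, 3.5]
width: 53.8
grasp_force: 30.0
```

{"fn": "arm_command", "kwargs": {"series": [{"linear": [0,0,0],"turn": 0},{"linear": [0,0,0],"turn": 0},{"linear": [0,0,0],"turn": 0},{"linear": [0,0,0],"turn": 0}], "jaw": 0.9}}

```text
t: 26.25
ee_pos: [538.7, 116.2, 63.0]
orientation: [0.195, 3.135, 0.0]
ft_force: [0.7, -1.2, -0.7]
width: 81.7
grasp_force: 0.0
```

{"fn": "arm_command", "kwargs": {"series": [{"linear": [0,0,-0.015],"turn": 0},{"linear": [0,0,-0.035],"turn": 0},{"linear": [0,0,-0.04],"turn": 0},{"linear": [0,0,-0.03],"turn": 0},{"linear": [0,0,0],"turn": 0}]}}

```text
t: 26.75
ee_pos: [541.3, 116.7, 188.3]
orientation: [0.195, 3.127, 0.003]
ft_force: [0.1, 0.6, -0.3]
width: 83.1
grasp_force: 0.0
```

Run:
```python
from h import *
np.set_printoptions(precision=1,suppress=True)
o=ctrl.get_obs();print(o["ee_pos"],o["ft_force"],yaw())
C=np.array([540.5,115.5,0]);X=np.array([.127,.992,0]);Y=np.array([-.992,.127,0])
for n,u,v,z in[("carton",224/1.5,343/1.5,50),("spraytop",172/1.5,170/1.5,150),("lidedgeA",262/1.5,308/1.5,80),("lidedgeB",290/1.5,204/1.5,80)]:
    p=at_z("top0",u,v,z); print(n,p,"case xy",(p-C)@X,(p-C)@Y)
# parts seen now from the wrist / scene cameras: orange and silver tops
snap("scene","s9"); snap("wrist","w9")
for n,y,z in(("can",-52,67),("block",4,63),("spool",55,61)): print(n,proj("s9",C+y*Y+[0,0,z]))
```

```text
[541.3 116.7 188.3] [ 0.1  0.6 -0.3] (np.float64(82.87430135988478), np.float64(0.49905915034377774))
carton [408.7 305.1  50. ] case xy 171.31023378781128 154.78650467119667
spraytop [672.6 380.7 150. ] case xy 279.82321210787205 -97.31722523904921
lidedgeA [465.1 238.6  80. ] case xy 112.51831070801688 90.41334414496751
lidedgeB [645.2 203.2  80. ] case xy 100.28752571373914 -92.72215397392607
can (282.41451106192153, 194.3274171517022)
block (271.1718659097318, 185.29598104649259)
spool (261.4342969912471, 177.08664881781849)
```

Run:
```python
from h import *
plan((559.5,264.3,188),None,38)
```

```text
{"linear":[-0.0005,0.0374,-0.0009],"turn":-0.0000},
{"linear":[-0.0005,0.0374,-0.0009],"turn":-0.0000},
{"linear":[-0.0005,0.0374,-0.0009],"turn":-0.0000},
{"linear":[-0.0005,0.0374,-0.0009],"turn":-0.0000},
```

{"fn": "arm_command", "kwargs": {"series": [{"linear": [0,0.0375,0],"turn": 0},{"linear": [0,0.0375,0],"turn": 0},{"linear": [0,0.0375,0],"turn": 0},{"linear": [0,0.0375,0],"turn": 0},{"linear": [0,0,0.01],"turn": 0},{"linear": [0,0,0.03],"turn": 0},{"linear": [0,0,0.03],"turn": 0},{"linear": [0,0,0.03],"turn": 0},{"linear": [0,0,0],"turn": 0}], "jaw": -1}}

```text
t: 27.75
ee_pos: [553.3, 262.7, 77.8]
orientation: [-0.195, -3.126, 0.008]
ft_force: [-0.3, -0.2, 0.2]
width: 14.7
grasp_force: 0.0
```

{"fn": "arm_command", "kwargs": {"series": [{"linear": [0,-0.005,0],"turn": 0},{"linear": [0,-0.01,0],"turn": 0},{"linear": [0,-0.01,0],"turn": 0},{"linear": [0,0,0],"turn": 0}]}}

```text
t: 28.15
ee_pos: [555.3, 240.1, 85.1]
orientation: [0.198, 3.132, 0.005]
ft_force: [-0.7, 4.2, -0.4]
width: 0.3
grasp_force: 2.0
```

{"fn": "arm_command", "kwargs": {"series": [{"linear": [0,-0.006,-0.002],"turn": 0},{"linear": [0,-0.008,-0.004],"turn": 0},{"linear": [0,-0.008,-0.004],"turn": 0},{"linear": [0,-0.008,-0.005],"turn": 0},{"linear": [0,-0.008,-0.005],"turn": 0},{"linear": [0,0,0],"turn": 0}]}}

```text
t: 28.75
ee_pos: [551.2, 202.6, 106.2]
orientation: [0.195, 3.13, 0.004]
ft_force: [0.8, 2.1, 1.7]
width: 0.4
grasp_force: 1.3
```

{"fn": "arm_command", "kwargs": {"series": [{"linear": [0,-0.008,-0.005],"turn": 0},{"linear": [0,-0.01,-0.005],"turn": 0},{"linear": [0,-0.01,-0.004],"turn": 0},{"linear": [0,-0.01,0],"turn": 0},{"linear": [0,-0.01,0],"turn": 0},{"linear": [0,0,0],"turn": 0}]}}

```text
t: 29.35
ee_pos: [542.2, 153.0, 116.2]
orientation: [-0.197, -3.133, 0.002]
ft_force: [0.6, 0.5, -0.3]
width: 0.6
grasp_force: 0.0
```

{"fn": "arm_command", "kwargs": {"series": [{"linear": [0,0.005,-0.03],"turn": 0},{"linear": [0,0.01,-0.04],"turn": 0},{"linear": [0,0.02,-0.04],"turn": 0},{"linear": [0.03,0,-0.03],"turn": 0},{"linear": [0.04,0,0],"turn": 0},{"linear": [0.04,0,0],"turn": 0},{"linear": [0,0,0],"turn": 0},{"linear": [0,0,0],"turn": 0}]}}

```text
t: 30.15
ee_pos: [438.1, 203.3, 256.8]
orientation: [-0.194, -3.135, 0.001]
ft_force: [0.1, -0.3, 0.4]
width: 0.4
grasp_force: 0.0
```

Run:
```python
from h import *
o=ctrl.get_obs();print(o["t"],o["ee_pos"],o["ft_force"])
C=np.array([540.5,115.5,0]);X=np.array([.127,.992,0]);Y=np.array([-.992,.127,0])
snap("scene","s10")
# blue mask outline against the predicted closed-lid outline
a=np.load("pics/s10.npz")["frame"];h=cv2.cvtColor(a,cv2.COLOR_BGR2HSV);m=cv2.inRange(h,(100,120,30),(125,255,255))
m2=np.zeros_like(m);m2[140:235,225:345]=m[140:235,225:345]
n,l,s,c=cv2.connectedComponentsWithStats(m2);i=1+s[1:,4].argmax();print("blue box",s[i])
P=np.array([proj("s10",C+x*X+y*Y+[0,0,z]) for x in(36,-43) for y in(-92,92) for z in(40,80)]+[proj("s10",C+x*X+y*Y) for x in(36,-36) for y in(-85,85)])
print("closed predicted",P.min(0),P.max(0)-P.min(0))
hull=cv2.convexHull(P.astype(np.float32)).astype(int);k=np.zeros_like(m);cv2.fillPoly(k,[hull],255)
b=(l==i);print("IoU",(b&(k>0)).sum()/(b|(k>0)).sum())
```

```text
30.15 [438.07397741 203.26411245 256.7603654 ] [ 0.0806252  -0.31610087  0.35184389]
blue box [ 247  164   53   54 1462]
closed predicted [244.06965075 162.52422948] [55.97676427 57.82963542]
IoU 0.7558199689601656
```

Run:
```python
from h import *
C=np.array([540.5,115.5,0]);X=np.array([.127,.992,0]);Y=np.array([-.992,.127,0])
snap("scene","s11")
a=np.load("pics/s11.npz")["frame"];h=cv2.cvtColor(a,cv2.COLOR_BGR2HSV);m=cv2.inRange(h,(98,90,15),(128,255,255))
m=cv2.morphologyEx(m,cv2.MORPH_CLOSE,np.ones((7,7)));m2=np.zeros_like(m);m2[140:235,225:345]=m[140:235,225:345]
n,l,s,c=cv2.connectedComponentsWithStats(m2);b=l==1+s[1:,4].argmax()
for t in(0,.05,.1,.2,.3,.5):
    k=np.zeros_like(m)
    L=[]
    for q in(0,-79):
        for w in(0,40):
            x=36+q*np.cos(t)+w*np.sin(t); z=40-q*np.sin(t)+w*np.cos(t)
            L+=[proj("s11",C+x*X+y*Y+[0,0,z]) for y in(-92,92)]
    B=[proj("s11",C+x*X+y*Y+[0,0,z]) for x in(36,-36) for y in(-85,85) for z in(0,40)]
    for P in(L,B): cv2.fillConvexPoly(k,cv2.convexHull(np.array(P,np.float32)).astype(int),255)
    k=k>0; print(t,round((b&k).sum()/(b|k).sum(),3))
```

```text
0 0.827
0.05 0.824
0.1 0.81
0.2 0.79
0.3 0.762
0.5 0.729
```

```bash
python3 -c "
from workcell import ctrl
print(ctrl.close_job())"
```

```text
the job is handed in; nothing more can be done
None
```

I put the canister and the valve block in the case in a row with the spool, pushed the lid over and handed the job in at about 30 s. The hand-in returned no verdict: the lid outline best fits fully shut in the scene camera, and I set both parts down under force checks but did not look at them again before closing the lid.

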